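# Shingle three gift tags along the display tray

## Robot

A 7-joint arm with a two-finger parallel gripper is mounted at the origin on a cart in front of the work surface, level with it; the furniture and walls round the work are solid. World frame = base frame: x ahead of the robot, y to its left, z up, the work surface at z = 0. Lengths are in m, angles in degrees, forces in N, time in s.
With the tool pointing down it reaches from about 0.425 to 1.025 m from the base axis. Payload 3.6 kg.
Tool frame: the origin (TCP) lies midway between the tips of the shut fingers; the grasp point (between the pads) lies 19 mm behind it; z points along the fingers, y is the line along which they close (so a half turn about z gives the same grasp; the last joint's range is limited). The gripper opens to 85 mm and grips with 20 to 120 N. Pads are 22 mm wide; open, the fingers measure 114 mm over their backs; the gripper's body (76 mm by 85 mm) begins 54 mm behind the grasp point. The pads swing forward as they close: fully open they stand 13 mm farther back than shut.
Start: joints at [71.992, 33.873, 2.773, 92.16, -1.908, 54.013, -1.931], TCP at [0.159, -0.707, 0.204] pointing down, gripper open.
Joint ranges: [-153.93, 153.93], [-27.13, 128.08], [-72.61, 78.16], [10.71, 143.7], [-87.88, 267.88], [4.46, 118.87], [-176.78, 176.78]. Speed limits (degrees/s): [147.25, 147.25, 180, 180, 180, 180, 180].

## Interface

Orientations are given as [roll, pitch, yaw] about the fixed x, y, z axes, in that order (R = Rz(yaw) Ry(pitch) Rx(roll)).
In Python, from plant import robot gives the robot as it stands. The module is installed in compiled form; this text tells all that it offers.
- The arm moves only by the tool servo_tool, never from a script. Its argument "moves" is a list of rows, each a list of 6 numbers: the shift along the tool's x, y, z in units of 0.06 m (1.0 is 0.06 m), then the turn, a rotation vector about the tool's x, y, z in units of 6 degrees (1.0 is 6 degrees). In form: [[dx, dy, dz, wx, wy, wz], ...]. A call has 1 to 12 rows; each row shifts and turns the commanded pose from where the row before left it, along the tool's axes as they then stand; what a row does not reach is not made up. A row lasts 1/8 s, in which the tool goes at most 62.5 mm and 10.7 degrees, less where a joint would pass 70% of its speed; a pose out of reach is approached as far as the arm can. A call with a number of a shift or a turn outside -1 to 1 is refused whole. A call with a gripper value outside its range is refused whole. "jaw" is the closure, from 0 (fully open) to 1 (shut), set as the call begins (left out, the last holds). The fingers move at their own pace and stop on an object; the grip force is fixed at half the most. Time passes only in rows, so rows that do not move let the fingers close. It gives the time, the measured TCP pose, the force, the opening and the grip force at its end, in the units of the state.
- robot.state(): the state, without advancing time (a new reading comes with each control period).
- robot.grab_frame(name): name is "scene" or "top" or "wrist"; returns a dict with "frame" (420x560x3 uint8, red, green, blue), "vfov" (degrees; the focal length in pixels is half the picture's height over the tangent of half this angle, whatever the lens; pixels are square), "cx", "cy" (the principal point, pixels), "origin" and "attitude" of the camera in the world. Camera axes: x right, y down, z forward; pixel columns grow to the right and rows downward; lengths in m; the calibration is good to about 2 mm. A picture is of the moment at which its call begins. There is no depth.
- robot.close_job(): hands the job in; it is judged then, once.
The state is a dict: "clock": time; "q": joint angles; "joint_vel": joint speeds; "joint_efforts": joint torques, N m; "eef_pos": TCP position; "ee_rot": TCP orientation; "force": force on the tool from outside, world axes, zero at the start; "torque": the same for the moment, N m; "finger_gap": finger opening in m; "finger_force": force on a finger pad.
Only numpy, scipy, OpenCV 4.12 (cv2) and the standard library are available. Lean on these libraries where they do the work, as an engineer would, in place of code of your own. Each camera call takes 0.05 s, during which the arm holds its last target. There are 200 camera calls.

## Task

Lay the three wooden gift tags out on the display tray as an overlapping row, like roof shingles, straight down the middle of the tray with every round eyelet end towards the tray's tall end stop: the longest first, flat with its round end up against the stop; then the middle-sized one, its round end lapping about 2 cm over the square end of the longest; then the shortest lapping the middle-sized one in the same way, each square end resting on the tray's floor. Set each tag down rather than dropping it, and leave the stamp, the jar and the tape roll where they are.

Things in the scene. Friction and masses are not known exactly. Their poses are not given: they have to be found in the camera images.
- tray: dark wooden display tray, fixed to the table, 132 mm across (x) and 269 mm long (y); origin at the table surface below the middle of its inner floor. Inner floor 118 x 250 mm, 8 mm above the table; rims 7 mm thick reach 15 mm above the table on both long sides and at the -y end. At the +y end (the robot's left) stands a thicker, taller end stop, 12 mm thick and 26 mm above the table. Starts turned by up to about 12 degrees
- tray_stop (a point): middle of the foot of the end stop's inner face, at the level of the tray's floor (125 mm along the tray's +y from its origin)
- tag_long: the longest of three like loose gift tags of pale plywood, 104 mm long, 46 mm wide, 9 mm thick, about 45 g (varies): one end is a half-round (radius 23 mm) with a brass eyelet 14 mm from its tip, the other end is square; starts lying flat on the table, its round end roughly towards the robot's left. Origin at the middle of its underside; +y runs along its length to the round end, x across its width, z up out of its face
- tag_long_head (a point): tip of the round end of the longest tag, on its underside, 52 mm along its +y from its origin
- tag_long_tail (a point): middle of the square end of the longest tag, on its underside, 52 mm along its -y from its origin
- tag_mid: the middle-sized of three like loose gift tags of pale plywood, 86 mm long, 46 mm wide, 9 mm thick, about 45 g (varies): one end is a half-round (radius 23 mm) with a brass eyelet 14 mm from its tip, the other end is square; starts lying flat on the table, its round end roughly towards the robot's left. Origin at the middle of its underside; +y runs along its length to the round end, x across its width, z up out of its face
- tag_mid_head (a point): tip of the round end of the middle-sized tag, on its underside, 43 mm along its +y from its origin
- tag_mid_tail (a point): middle of the square end of the middle-sized tag, on its underside, 43 mm along its -y from its origin
- tag_short: the shortest of three like loose gift tags of pale plywood, 68 mm long, 46 mm wide, 9 mm thick, about 45 g (varies): one end is a half-round (radius 23 mm) with a brass eyelet 14 mm from its tip, the other end is square; starts lying flat on the table, its round end roughly towards the robot's left. Origin at the middle of its underside; +y runs along its length to the round end, x across its width, z up out of its face
- tag_short_head (a point): tip of the round end of the shortest tag, on its underside, 34 mm along its +y from its origin
- tag_short_tail (a point): middle of the square end of the shortest tag, on its underside, 34 mm along its -y from its origin
- stamp: loose wood-handled rubber stamp, 29 x 43 x 75 mm, standing on the table; origin at the middle of its underside. To be left alone
- jar: loose round candle jar with a lid, 60 mm across, 85 mm high, standing on the table; origin at the middle of its underside. To be left alone
- tape: loose roll of adhesive tape lying flat, 98 mm across, 25 mm high; origin at the middle of its underside. To be left alone
Things that resemble listed ones, but are neither listed nor needed, are in the scene too. What is shaped like the tag_mid but green or turquoise is not meant.

How it is judged:
By the outcome, as a careful person would: the job done as asked, in the order asked, and still so for the second after the job is handed in, with the robot touching nothing.
It also fails if it takes over 72 s, if anything falls off the work surface, if the arm or the gripper's body presses on something with over 40 N, if the wrist force passes 120 N, or if a joint passes its speed limit or range.

## Working session

There is one attempt and no reset: what is moved stays moved. The work goes in short steps, Python scripts to look and compute and a tool call to move; the robot and the scene stay as the last step left them, time stands still between calls to the robot, and variables do not carry over. Pictures are saved under pics/ and viewed, at most 10 in all, crops included, and the job is handed in when it is done.

Besides the shell and the picture viewer there is one more tool, called after "Request:" by a JSON object that holds its "name" and its "arguments", one argument or row to a line. servo_tool: Moves the arm, as the interface text tells. Its arguments: {"type":"object","properties":{"moves":{"type":"array"},"jaw":{"type":"number"}},"required":["moves"]}

```bash
mkdir -p pics; cat > h.py <<'E'
import numpy as np, cv2
from plant import robot
def grab(n,save=None):
    f=robot.grab_frame(n)
    if save: cv2.imwrite('pics/'+save,f['frame'][:,:,::-1])
    return f
def Rot(a):
    a=np.array(a,float)
    if a.shape==(3,3): return a
    from scipy.spatial.transform import Rotation as R
    if a.size==3: return R.from_euler('xyz',a,degrees=True).as_matrix()
    return R.from_quat(a).as_matrix()
def cast(f,uv,z):
    uv=np.atleast_2d(np.array(uv,float)); F=f['frame'].shape[0]/2/np.tan(np.radians(f['vfov'])/2)
    d=np.c_[(uv[:,0]-f['cx'])/F,(uv[:,1]-f['cy'])/F,np.ones(len(uv))]@Rot(f['attitude']).T
    o=np.array(f['origin']); return o+d*((z-o[2])/d[:,2])[:,None]
E
python3 - <<'E'
from h import *
f=grab('top','top0.png'); g=grab('scene','scene0.png')
for k in (f,g): print({a:b for a,b in k.items() if a!='frame'})
print(robot.state())
E
```

```text
{'vfov': 42.00796340646083, 'cx': 275.4076067023409, 'cy': 208.78288359497083, 'origin': array([ 0.29588851, -0.06298281,  1.63176516]), 'attitude': array([-169.83351594,    0.29095293,  -91.63751797])}
{'vfov': 45.53377642547633, 'cx': 276.27463443806994, 'cy': 208.09942985218444, 'origin': array([-0.22978123,  0.7164334 ,  0.88844777]), 'attitude': array([-126.85624405,    0.30863436, -135.54199261])}
{'clock': 0.1, 'q': array([71.99112856, 33.92241793,  2.76716281, 92.23142294, -1.90830263,
       54.01285745, -1.93295995]), 'joint_vel': array([-0.05996117, -0.0387786 ,  0.03144643, -0.16163198,  0.0522503 ,
        0.04848802,  0.04631741]), 'joint_efforts': array([ 3.58108038e-03, -5.50003338e+01,  1.55267850e+00, -1.98826092e+01,
        9.66992666e-03,  3.82226266e-03,  1.08311943e-05]), 'eef_pos': array([ 0.15862117, -0.7065811 ,  0.20281513]), 'ee_rot': array([-1.79879572e+02,  6.28383179e-03,  1.26543395e+01]), 'force': array([ 0.54929575, -0.19175971, -0.97704006]), 'torque': array([ 0.01753851, -0.03435312, -0.00050463]), 'finger_force': 0.0, 'finger_gap': 0.08512309372626935}
```

View pics/top0.png

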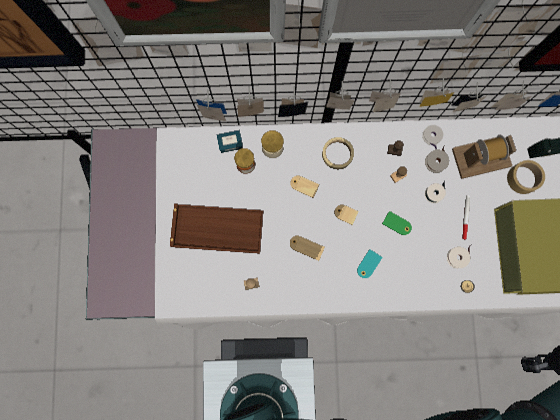

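View pics/scene0.png

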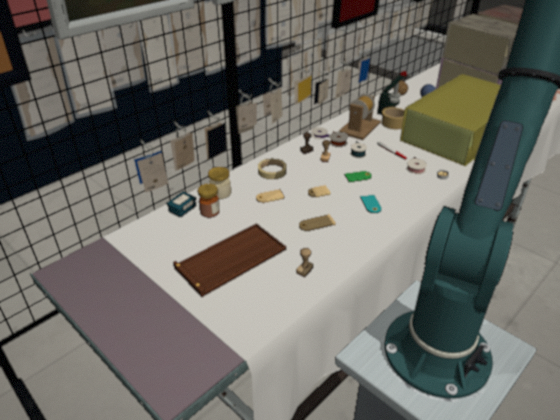

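Top view: tray at (217,229) with its stop on the left (175,228). The tags are at (307,247), (305,186) and (346,214), eyelets to the left. The stamp is near (251,284) or (400,174), and the jars are at (245,160) and (272,143). I'll measure these from the top view.

```bash
cat >> h.py <<'E'
def tags(f,zt=0.009,roi=None,amin=80,tol=None):
    hsv=cv2.cvtColor(f['frame'],cv2.COLOR_RGB2HSV); m=cv2.inRange(hsv,(8,50,60),(30,255,255))
    if roi:
        k=np.zeros_like(m);k[roi[1]:roi[3],roi[0]:roi[2]]=255;m&=k
    out=[]
    m=cv2.morphologyEx(m,cv2.MORPH_CLOSE,np.ones((3,3)))
    for c in cv2.findContours(m,cv2.RETR_EXTERNAL,cv2.CHAIN_APPROX_NONE)[0]:
        if cv2.contourArea(c)<amin: continue
        P=cast(f,c[:,0,:],zt)[:,:2]
        out.append((c,P,cv2.minAreaRect((P*1000).astype(np.float32))))
    return out
E
python3 - <<'E'
from h import *
f=grab('top')
for c,P,r in tags(f,roi=(280,165,370,270)): print(c.mean(0)[0],r)
hsv=cv2.cvtColor(f['frame'],cv2.COLOR_RGB2HSV)
print(hsv[228,220],hsv[250,315],hsv[186,305])
m=cv2.inRange(hsv,(0,60,20),(20,255,140));m[:,:165]=0;m[:,275:]=0;m[:195]=0;m[262:]=0
cs=max(cv2.findContours(m,0,1)[0],key=cv2.contourArea)
P=cast(f,cs[:,0,:],.015)[:,:2]*1000
r=cv2.minAreaRect(P.astype(np.float32));print(r,cv2.boxPoints(r))
b=f['frame'][190:270,165:375]; cv2.imwrite('pics/c.png',cv2.resize(np.ascontiguousarray(f['frame'][125:295,165:375,::-1]),None,fx=3.5,fy=3.5,interpolation=2))
E
```

```text
[306.76829268 247.12195122] ((469.8972473144531, -150.0828857421875), (101.71725463867188, 44.83553695678711), 64.60889434814453)
[345.88135593 213.66101695] ((567.1057739257812, -272.1784973144531), (65.50348663330078, 45.300445556640625), 61.21372985839844)
[304.42028986 185.62318841] ((657.7774658203125, -150.30409240722656), (84.32022094726562, 45.76896667480469), 61.684566497802734)
[ 10 149  87] [ 19  97 139] [ 19  96 204]
((532.130126953125, 115.34187316894531), (269.5882568359375, 129.4532470703125), 84.11471557617188) [[453.92328  -12.104897]
 [582.69415  -25.378654]
 [610.337    242.78864 ]
 [481.5661   256.0624  ]]
```

View pics/c.png

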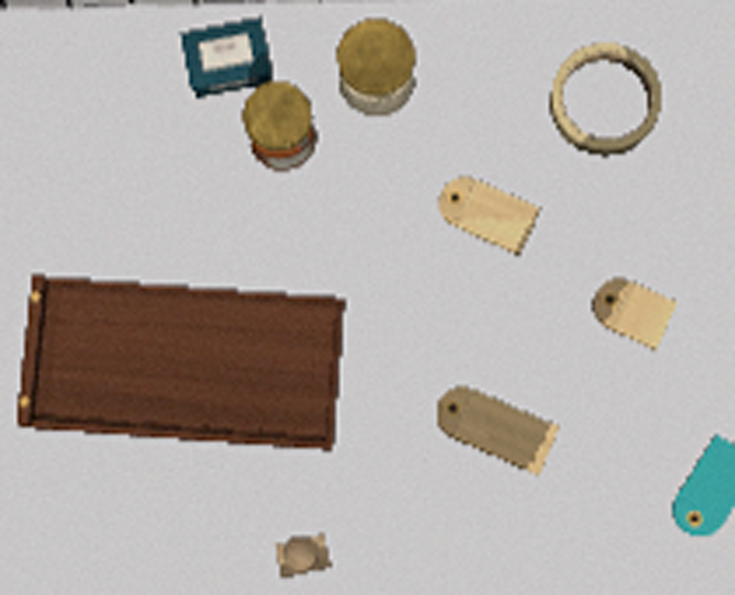

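The crop confirms long (nearest the robot), mid (farthest) and short (right). All the eyelets point up-left and the tray stop is on the left. Next is a move planner, then an approach to the long tag.

```bash
cat >> h.py <<'E'
from scipy.spatial.transform import Rotation as R, Slerp
def plan(pos,rpy,n=None):
    s=robot.state(); p0=np.array(s['eef_pos']); r0=R.from_euler('xyz',s['ee_rot'],degrees=True); r1=R.from_euler('xyz',rpy,degrees=True)
    pos=np.array(pos,float); ang=np.degrees((r0.inv()*r1).magnitude())
    if n is None: n=max(1,int(np.ceil(max(np.linalg.norm(pos-p0)/.057,ang/5.9))))
    rs=Slerp([0,1],R.concatenate([r0,r1]))(np.linspace(0,1,n+1)); w=(r0.inv()*r1).as_rotvec(degrees=True)/n/6
    print(n,'pos',p0.round(4),'rpy',np.array(s['ee_rot']).round(2),'t',s['clock'])
    print('['+','.join('['+','.join('%.2f'%v for v in np.r_[rs[i].inv().apply((pos-p0)/n)/.06,w])+']' for i in range(n))+']')
def down(yaw,tilt=0): return (R.from_euler('z',yaw,degrees=True)*R.from_euler('x',180,degrees=True)*R.from_euler('y',tilt,degrees=True)).as_euler('xyz',degrees=True)
E
python3 -c "
from h import *
plan([.47,-.15,.2],down(64.6),12)"
```

```text
12 pos [ 0.1586 -0.7067  0.203 ] rpy [-1.799e+02  1.000e-02  1.265e+01] t 0.15
[[0.59,-0.66,0.01,-0.00,-0.00,-0.72],[0.64,-0.61,0.01,-0.00,-0.00,-0.72],[0.68,-0.56,0.00,-0.00,-0.00,-0.72],[0.72,-0.51,0.00,-0.00,-0.00,-0.72],[0.76,-0.45,0.00,-0.00,-0.00,-0.72],[0.79,-0.40,0.00,-0.00,-0.00,-0.72],[0.82,-0.33,0.00,-0.00,-0.00,-0.72],[0.84,-0.27,0.00,-0.00,-0.00,-0.72],[0.86,-0.21,0.00,-0.00,-0.00,-0.72],[0.87,-0.14,0.00,-0.00,-0.00,-0.72],[0.88,-0.07,0.00,-0.00,-0.00,-0.72],[0.89,-0.01,0.00,-0.00,-0.00,-0.72]]
```

Request:
{"name": "servo_tool", "arguments": {
  "moves": [
    [0.59, -0.66, -0.2, 0, 0, -0.72],
    [0.64, -0.61, -0.2, 0, 0, -0.72],
    [0.68, -0.56, 0, 0, 0, -0.72],
    [0.72, -0.51, 0, 0, 0, -0.72],
    [0.76, -0.45, 0, 0, 0, -0.72],
    [0.79, -0.4, 0, 0, 0, -0.72],
    [0.82, -0.33, 0, 0, 0, -0.72],
    [0.84, -0.27, 0, 0, 0, -0.72],
    [0.86, -0.21, 0, 0, 0, -0.72],
    [0.87, -0.14, 0, 0, 0, -0.72],
    [0.88, -0.07, 0.2, 0, 0, -0.72],
    [0.89, -0.01, 0.2, 0, 0, -0.72]
  ],
  "jaw": 0
}}

```text
clock: 1.65
eef_pos: [0.4706, -0.1509, 0.2038]
ee_rot: [179.9, 0.0, 64.6]
force: [-0.1, 0.4, -0.9]
finger_gap: 0.0855
finger_force: 0.0
```

```bash
python3 -c "
from h import *
f=grab('wrist','w1.png'); print(robot.state()['eef_pos'],robot.state()['ee_rot'],robot.state()['joint_vel'].round(1),f['origin'],f['attitude'],f['vfov'])
for c,P,r in tags(f,amin=2000): print(c.mean(0)[0],cv2.boundingRect(c),r)"
```

```text
[ 0.47417298 -0.14235581  0.20295395] [179.97033499  -0.36781192  65.3106286 ] [ 2.5 -1.   0.6 -0.  -1.8  2.1  4.9] [ 0.50192917 -0.08662622  0.37311638] [ 1.63690422e+02 -1.02816632e-01 -2.53891270e+01] 68.64839213162519
[285.95754717 181.10377358] (267, 136, 39, 84) ((472.86492919921875, -149.3345947265625), (100.6972885131836, 45.97077560424805), 64.57714080810547)
[434.5862069  111.69950739] (410, 71, 49, 76) ((658.2713623046875, -149.74298095703125), (80.79176330566406, 47.381568908691406), 63.85411071777344)
[267.84337349  20.48493976] (204, 0, 128, 57) ((524.898681640625, 3.5900115966796875), (52.386451721191406, 131.70301818847656), 64.64408874511719)
```

View pics/w1.png

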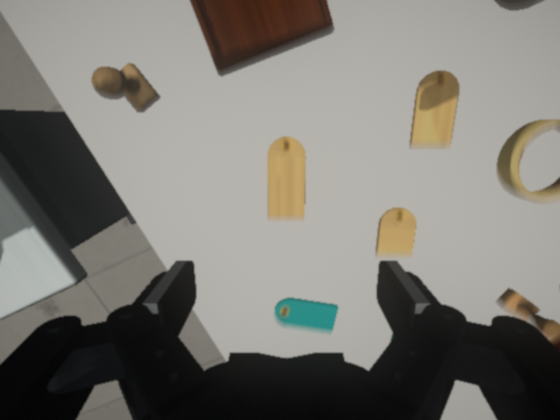

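Wrist view: the long tag lies at (286,181), the mid at (435,112) and the short at (397,232). The long tag's position agrees with the top view to about 2 mm, so I'll go down on it.

```bash
python3 -c "
from h import *
plan([.472,-.150,.03],down(64.6),5)"
```

```text
5 pos [ 0.4742 -0.1424  0.203 ] rpy [179.97  -0.37  65.31] t 1.7
[[-0.03,0.00,0.58,0.00,-0.01,0.02],[-0.03,0.00,0.58,0.00,-0.01,0.02],[-0.03,0.00,0.58,0.00,-0.01,0.02],[-0.03,0.00,0.58,0.00,-0.01,0.02],[-0.03,0.00,0.58,0.00,-0.01,0.02]]
```

Request:
{"name": "servo_tool", "arguments": {
  "moves": [
    [0, 0, 0.58, 0, 0, 0],
    [0, 0, 0.58, 0, 0, 0],
    [0, 0, 0.58, 0, 0, 0],
    [0, 0, 0.58, 0, 0, 0],
    [0, 0, 0.58, 0, 0, 0],
    [0, 0, 0, 0, 0, 0],
    [0, 0, 0, 0, 0, 0]
  ]
}}

```text
clock: 2.58
eef_pos: [0.4704, -0.1524, 0.0306]
ee_rot: [180.0, -0.0, 64.5]
force: [0.6, -0.6, 0.5]
finger_gap: 0.0855
finger_force: 0.0
```

Request:
{"name": "servo_tool", "arguments": {
  "moves": [
    [0.04, 0, 0.18, 0, 0, 0],
    [0, 0, 0.18, 0, 0, 0],
    [0, 0, 0.18, 0, 0, 0],
    [0, 0, 0, 0, 0, 0]
  ]
}}

```text
clock: 3.08
eef_pos: [0.4701, -0.1499, -0.0035]
ee_rot: [-179.9, 0.0, 64.5]
force: [0.2, 0.0, 0.6]
finger_gap: 0.085
finger_force: 0.0
```

Request:
{"name": "servo_tool", "arguments": {
  "moves": [
    [0, 0, 0, 0, 0, 0],
    [0, 0, 0, 0, 0, 0],
    [0, 0, 0, 0, 0, 0],
    [0, 0, 0, 0, 0, 0],
    [0, 0, 0, 0, 0, 0],
    [0, 0, 0, 0, 0, 0]
  ],
  "jaw": 1
}}

```text
clock: 3.82
eef_pos: [0.4709, -0.1501, -0.0025]
ee_rot: [-180.0, 0.0, 64.5]
force: [-0.2, -0.2, 0.4]
finger_gap: 0.0001
finger_force: 0.0
```

```bash
python3 -c "
from h import *
f=grab('wrist'); g=grab('scene'); t=grab('top')
for c,P,r in tags(t,roi=(280,165,370,270)): print(c.mean(0)[0],r)
print(robot.state())
cv2.imwrite('pics/m2.png',np.vstack([np.hstack([f['frame'][:,80:480],g['frame'][100:,200:480].copy().repeat(1,0)[:320].copy() if 0 else cv2.resize(g['frame'][180:300,240:400],(400,300))[:300] if 0 else cv2.resize(g['frame'][180:285,250:350],(400,420))])])[:,:,::-1])"
```

```text
[345.84745763 213.61016949] ((567.6644287109375, -271.545166015625), (66.41116333007812, 45.76007843017578), 63.880191802978516)
[304.27142857 185.61428571] ((657.7774658203125, -150.30409240722656), (84.32022094726562, 45.76896667480469), 61.684566497802734)
{'clock': 3.975, 'q': array([ 18.39478928,  38.14385505,  -8.07325032, 128.28620637,
        19.99813887,  14.69900588, -32.87183906]), 'joint_vel': array([-0.0782747 , -0.01391845,  0.16015508, -0.05402887, -0.12146065,
        0.02837321, -0.00407117]), 'joint_efforts': array([ 3.64023108e-03, -4.46862960e+01, -7.01719522e-01, -5.85176513e+00,
        2.79638669e-03,  9.52005321e-04,  1.10972074e-06]), 'eef_pos': array([ 0.47089083, -0.15005162, -0.00249454]), 'ee_rot': array([-1.79999482e+02,  2.27525427e-03,  6.44920343e+01]), 'force': array([ 0.42232985, -0.43097657,  0.9599154 ]), 'torque': array([-0.00352707,  0.02857284,  0.04599315]), 'finger_force': 0.0, 'finger_gap': -0.0002464455899848365}
```

View pics/m2.png

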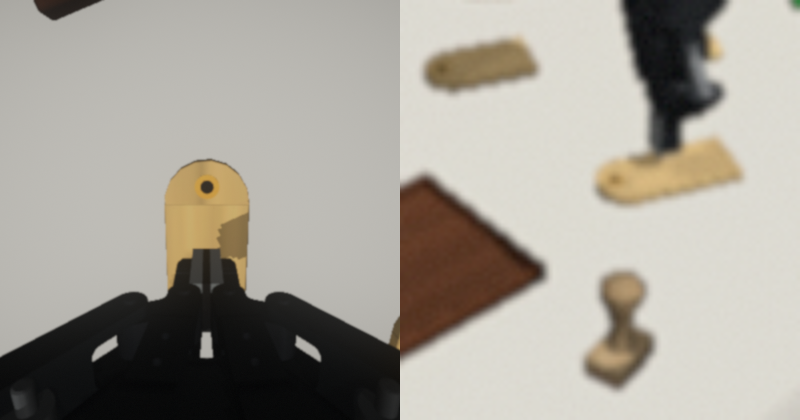

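The left panel shows the wrist view: shut fingers ending on the tag's upper face, at (205,250) in the crop. The right panel agrees, so the jaws closed above the tag instead of gripping it. I'll check whether the reported height is biased.

```bash
python3 -c "
from h import *
f=grab('wrist'); s=robot.state()
print(f['origin'],f['attitude'])
a=cast(f,[(245,220),(328,220)],.009);print(a,np.linalg.norm(a[1]-a[0]), 'if z=0 top', )
a=cast(f,[(245,220),(328,220)],0);print(np.linalg.norm(a[1]-a[0]))
# project TCP
F=210/np.tan(np.radians(f['vfov'])/2)
r=Rot(f['attitude'])
for z in (-.0025,.009,.02):
  p=(np.array([s['eef_pos'][0],s['eef_pos'][1],z])-f['origin'])@r; print(z,p[:2]/p[2]*F+[f['cx'],f['cy']])
"
```

```text
[ 0.50248541 -0.08587834  0.1667943 ] [ 1.63694502e+02 -5.06471983e-02 -2.55021512e+01]
[[ 0.46010719 -0.12363039  0.009     ]
 [ 0.50056728 -0.14294528  0.009     ]] 0.0448339609731198 if z=0 top
0.047391123333732736
-0.0025 [284.24327204 244.54616391]
0.009 [284.14955679 252.62087835]
0.02 [284.04788939 261.38076756]
```

Request:
{"name": "servo_tool", "arguments": {
  "moves": [
    [0, 0, -0.5, 0, 0, 0],
    [0, 0.75, 0, 0, 0, 0],
    [0, 0, 0.3, 0, 0, 0],
    [0, 0, 0.15, 0, 0, 0],
    [0, 0, 0, 0, 0, 0],
    [0, 0, 0, 0, 0, 0]
  ]
}}

```text
clock: 4.78
eef_pos: [0.511, -0.1691, 0.0006]
ee_rot: [-180.0, 0.0, 64.5]
force: [1.4, 0.3, 0.1]
finger_gap: -0.0
finger_force: 0.0
```

Request:
{"name": "servo_tool", "arguments": {
  "moves": [
    [0, 0, 0.05, 0, 0, 0],
    [0, 0, 0.05, 0, 0, 0],
    [0, 0, 0, 0, 0, 0],
    [0, 0, 0, 0, 0, 0]
  ]
}}

```text
clock: 5.28
eef_pos: [0.5115, -0.1694, -0.0055]
ee_rot: [-180.0, 0.0, 64.5]
force: [0.4, -0.8, -0.6]
finger_gap: 0.0
finger_force: 0.0
```

Request:
{"name": "servo_tool", "arguments": {
  "moves": [
    [0, 0, 0.05, 0, 0, 0],
    [0, 0, 0, 0, 0, 0],
    [0, 0, 0, 0, 0, 0]
  ]
}}

```text
clock: 5.65
eef_pos: [0.5115, -0.1694, -0.0085]
ee_rot: [-180.0, 0.0, 64.5]
force: [0.1, -0.1, 0.8]
finger_gap: -0.0
finger_force: 0.0
```

Request:
{"name": "servo_tool", "arguments": {
  "moves": [
    [0, 0, 0.05, 0, 0, 0],
    [0, 0, 0, 0, 0, 0],
    [0, 0, 0, 0, 0, 0]
  ]
}}

```text
clock: 6.02
eef_pos: [0.5115, -0.1694, -0.0116]
ee_rot: [-180.0, 0.0, 64.5]
force: [0.3, 0.5, 0.5]
finger_gap: 0.0002
finger_force: 0.0
```

Request:
{"name": "servo_tool", "arguments": {
  "moves": [
    [0, 0, 0.04, 0, 0, 0],
    [0, 0, 0, 0, 0, 0],
    [0, 0, 0, 0, 0, 0]
  ]
}}

```text
clock: 6.4
eef_pos: [0.5115, -0.1694, -0.014]
ee_rot: [-180.0, 0.0, 64.5]
force: [0.6, -0.8, -0.4]
finger_gap: 0.0001
finger_force: 0.0
```

```bash
python3 -c "
from h import *
f=grab('wrist','w3.png'); s=grab('scene'); print(f['origin'],f['attitude'],robot.state()['force'],robot.state()['eef_pos'])
cv2.imwrite('pics/m3.png',np.hstack([f['frame'][:,80:480],cv2.resize(s['frame'][180:285,250:350],(400,420),interpolation=2)])[:,:,::-1])"
```

```text
[ 0.54308976 -0.10524852  0.1553566 ] [ 1.63693368e+02 -4.69981185e-02 -2.55014161e+01] [ 0.86007835  0.10502076 -0.69372169] [ 0.51154988 -0.16940395 -0.01388183]
```

View pics/m3.png

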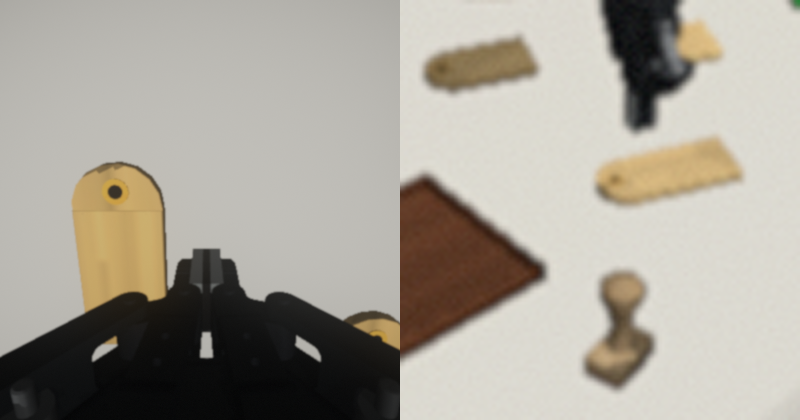

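The shut fingertips, at (285,250) in the full wrist frame, sit clear beside the tag. The real tips are higher than the reported TCP, so I'll keep feeling downward in small steps.

Request:
{"name": "servo_tool", "arguments": {
  "moves": [
    [0, 0, 0.03, 0, 0, 0],
    [0, 0, 0, 0, 0, 0],
    [0, 0, 0, 0, 0, 0]
  ]
}}

```text
clock: 6.88
eef_pos: [0.5115, -0.1694, -0.0158]
ee_rot: [-180.0, 0.0, 64.5]
force: [0.8, -0.2, 0.4]
finger_gap: -0.0
finger_force: 0.0
```

Request:
{"name": "servo_tool", "arguments": {
  "moves": [
    [0, 0, 0.03, 0, 0, 0],
    [0, 0, 0, 0, 0, 0],
    [0, 0, 0, 0, 0, 0]
  ]
}}

```text
clock: 7.25
eef_pos: [0.5115, -0.1694, -0.0175]
ee_rot: [-180.0, 0.0, 64.5]
force: [0.6, 0.0, 0.4]
finger_gap: -0.0001
finger_force: 0.0
```

```bash
python3 -c "
from h import *
f=cv2.imread('pics/w3.png')
g=grab('scene')
for z in (0,.01,.02,.03,.04): print(z,cast(g,[(310,212.5)],z))
t=grab('wrist')
for z in (0,.009): 
  a=cast(t,[(152,210),(243,210)],z); print(np.linalg.norm(a[0]-a[1]))
"
```

```text
0 [[ 0.51782124 -0.17942285  0.        ]]
0.01 [[ 0.50940654 -0.16933947  0.01      ]]
0.02 [[ 0.50099184 -0.15925608  0.02      ]]
0.03 [[ 0.49257713 -0.14917269  0.03      ]]
0.04 [[ 0.48416243 -0.13908931  0.04      ]]
0.046808425275961976
0.04403294691568684
```

Request:
{"name": "servo_tool", "arguments": {
  "moves": [
    [0, 0, 0.03, 0, 0, 0],
    [0, 0, 0, 0, 0, 0]
  ]
}}

```text
clock: 7.6
eef_pos: [0.5114, -0.1694, -0.0194]
ee_rot: [-180.0, 0.0, 64.5]
force: [0.2, 0.3, 0.4]
finger_gap: -0.0002
finger_force: 0.0
```

Request:
{"name": "servo_tool", "arguments": {
  "moves": [
    [0, 0, 0.03, 0, 0, 0],
    [0, 0, 0, 0, 0, 0]
  ]
}}

```text
clock: 7.85
eef_pos: [0.5114, -0.1694, -0.0213]
ee_rot: [-180.0, 0.0, 64.5]
force: [-1.8, 0.1, 0.3]
finger_gap: 0.0003
finger_force: 0.0
```

Request:
{"name": "servo_tool", "arguments": {
  "moves": [
    [0, 0, 0.03, 0, 0, 0],
    [0, 0, 0, 0, 0, 0]
  ]
}}

```text
clock: 8.1
eef_pos: [0.5114, -0.1694, -0.0231]
ee_rot: [-180.0, 0.0, 64.5]
force: [-0.3, 0.7, 0.1]
finger_gap: -0.0002
finger_force: 0.0
```

```bash
python3 -c "
from h import *
g=grab('scene'); v=cv2.cvtColor(g['frame'],cv2.COLOR_RGB2GRAY)
m=(v[195:235,295:325]<90); ys,xs=np.nonzero(m); y=ys.max()+195; x=xs[ys==ys.max()].mean()+295; print(x,y)
for z in (-.01,0,.01,.02): print(z,cast(g,[(x,y)],z)[0].round(4))
w=grab('wrist');print(w['origin'],robot.state()['force'])
hs=cv2.cvtColor(w['frame'],cv2.COLOR_RGB2HSV);k=cv2.inRange(hs,(8,50,60),(30,255,255))[210];xs=np.nonzero(k)[0];print(xs.min(),xs[xs<300].max())
b=xs[xs<300]; print([np.linalg.norm(np.diff(cast(w,[(b.min()-.5,210),(b.max()+.5,210)],z),axis=0)) for z in (0,.009)])
cv2.imwrite('pics/s4.png',cv2.resize(g['frame'][150:270,250:410],(800,600),interpolation=2)[:,:,::-1])
"
```

```text
309.0 214
-0.01 [ 0.5235 -0.182  -0.01  ]
0 [ 0.5151 -0.172   0.    ]
0.01 [ 0.5068 -0.162   0.01  ]
0.02 [ 0.4984 -0.152   0.02  ]
[ 0.543066   -0.10524181  0.14630788] [-0.65285944  0.13242472 -0.29749794]
143 241
[np.float64(0.049089561088883085), np.float64(0.04606986004985765)]
```

View pics/s4.png

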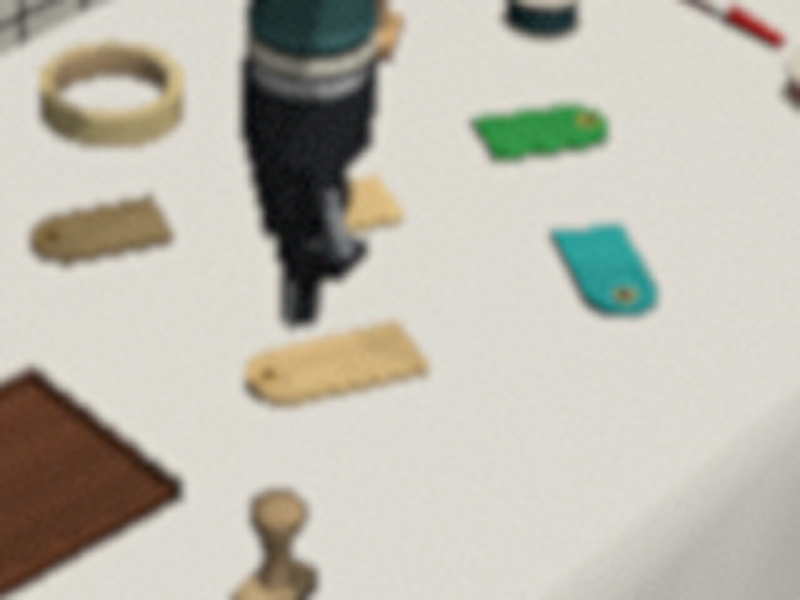

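The tip in the scene crop at (300,322) is now only about 3 mm above the table. Two more feel steps.

Request:
{"name": "servo_tool", "arguments": {
  "moves": [
    [0, 0, 0.03, 0, 0, 0],
    [0, 0, 0, 0, 0, 0]
  ]
}}

```text
clock: 8.45
eef_pos: [0.5114, -0.1694, -0.0248]
ee_rot: [-180.0, 0.0, 64.5]
force: [0.6, 1.0, 0.9]
finger_gap: -0.0001
finger_force: 0.0
```

Request:
{"name": "servo_tool", "arguments": {
  "moves": [
    [0, 0, 0.03, 0, 0, 0],
    [0, 0, 0, 0, 0, 0]
  ]
}}

```text
clock: 8.7
eef_pos: [0.5114, -0.1694, -0.0267]
ee_rot: [-180.0, 0.0, 64.5]
force: [0.3, -0.1, 0.8]
finger_gap: -0.0002
finger_force: 0.0
```

Request:
{"name": "servo_tool", "arguments": {
  "moves": [
    [0, 0, 0.03, 0, 0, 0],
    [0, 0, 0, 0, 0, 0]
  ]
}}

```text
clock: 8.95
eef_pos: [0.5116, -0.1695, -0.0273]
ee_rot: [180.0, 0.0, 64.5]
force: [-1.7, 0.6, 10.1]
finger_gap: 0.0002
finger_force: 4.9
```

Request:
{"name": "servo_tool", "arguments": {
  "moves": [
    [0, 0, 0.03, 0, 0, 0],
    [0, 0, 0, 0, 0, 0]
  ]
}}

```text
clock: 9.2
eef_pos: [0.5116, -0.1695, -0.0274]
ee_rot: [179.9, 0.1, 64.5]
force: [-3.6, 1.5, 25.4]
finger_gap: -0.0005
finger_force: 13.0
```

Request:
{"name": "servo_tool", "arguments": {
  "moves": [
    [0, 0, -0.6, 0, 0, 0],
    [0, -0.75, 0, 0, 0, 0],
    [0, 0, 0, 0, 0, 0],
    [0, 0, 0, 0, 0, 0],
    [0, 0, 0, 0, 0, 0]
  ],
  "jaw": 0
}}

```text
clock: 9.82
eef_pos: [0.4723, -0.1505, 0.0058]
ee_rot: [179.9, -0.0, 64.5]
force: [0.2, -0.6, -1.3]
finger_gap: 0.085
finger_force: 0.0
```

```bash
python3 -c "
from h import *
w=grab('wrist'); s=robot.state(); print(s['eef_pos'],s['finger_gap'],w['origin'])
t=s['eef_pos'][2]+.027
print('tip front edge if shut',cast(w,[(285,250)],t),cast(w,[(285,250)],t+.02))
for c,P,r in tags(w,amin=2500): print(cv2.boundingRect(c),r, cv2.boxPoints(r).round(1).tolist())"
```

```text
[ 0.47217039 -0.15046093  0.00575563] 0.0852869174971722 [ 0.50368677 -0.08627416  0.17513257]
tip front edge if shut [[ 0.47640927 -0.14304964  0.03275563]] [[ 0.480241   -0.13507427  0.05275563]]
(244, 158, 81, 165) ((472.1072692871094, -150.23985290527344), (102.71347045898438, 45.48677444458008), 64.37731170654297) [[429.3999938964844, -186.6999969482422], [470.3999938964844, -206.39999389648438], [514.7999877929688, -113.80000305175781], [473.79998779296875, -94.0999984741211]]
```

Request:
{"name": "servo_tool", "arguments": {
  "moves": [
    [0, 0, 0.2, 0, 0, 0],
    [0, 0, 0.2, 0, 0, 0],
    [0, 0, 0.17, 0, 0, 0],
    [0, 0, 0, 0, 0, 0]
  ]
}}

```text
clock: 10.38
eef_pos: [0.4701, -0.1497, -0.0295]
ee_rot: [-179.9, 0.0, 64.5]
force: [-0.8, 0.2, -0.3]
finger_gap: 0.0856
finger_force: 0.0
```

Request:
{"name": "servo_tool", "arguments": {
  "moves": [
    [0, 0, 0, 0, 0, 0],
    [0, 0, 0, 0, 0, 0],
    [0, 0, 0, 0, 0, 0],
    [0, 0, 0, 0, 0, 0],
    [0, 0, 0, 0, 0, 0]
  ],
  "jaw": 1
}}

```text
clock: 11.0
eef_pos: [0.4712, -0.1501, -0.0275]
ee_rot: [179.9, -0.0, 64.5]
force: [-0.2, 1.5, 5.2]
finger_gap: 0.0441
finger_force: 61.3
```

```bash
python3 -c "
from h import *
plan([.536,.130,.09],down(84.1),7)"
```

```text
7 pos [ 0.4712 -0.1501 -0.0275] rpy [ 1.7994e+02 -1.0000e-02  6.4490e+01] t 11.0
[[0.67,-0.15,-0.28,0.00,0.00,-0.47],[0.67,-0.11,-0.28,0.00,0.00,-0.47],[0.68,-0.08,-0.28,0.00,0.00,-0.47],[0.68,-0.05,-0.28,0.00,0.00,-0.47],[0.68,-0.02,-0.28,0.00,0.00,-0.47],[0.68,0.02,-0.28,0.00,0.00,-0.47],[0.68,0.05,-0.28,0.00,0.00,-0.47]]
```

Request:
{"name": "servo_tool", "arguments": {
  "moves": [
    [0, 0, -0.5, 0, 0, 0],
    [0, 0, -0.5, 0, 0, 0],
    [0.67, -0.15, -0.5, 0, 0, -0.47],
    [0.67, -0.11, -0.46, 0, 0, -0.47],
    [0.68, -0.08, 0, 0, 0, -0.47],
    [0.68, -0.05, 0, 0, 0, -0.47],
    [0.68, -0.02, 0, 0, 0, -0.47],
    [0.68, 0.02, 0, 0, 0, -0.47],
    [0.68, 0.05, 0, 0, 0, -0.47],
    [0, 0, 0, 0, 0, 0],
    [0, 0, 0, 0, 0, 0],
    [0, 0, 0, 0, 0, 0]
  ]
}}

```text
clock: 12.5
eef_pos: [0.5345, 0.1271, 0.0891]
ee_rot: [-180.0, 0.1, 84.1]
force: [-0.2, 0.5, -0.3]
finger_gap: 0.0442
finger_force: 61.5
```

```bash
python3 -c "
from h import *
f=grab('wrist','w5.png'); print(robot.state()['eef_pos'],f['origin'])"
```

```text
[0.53469633 0.12715911 0.08915778] [0.54291279 0.19806301 0.25828676]
```

View pics/w5.png

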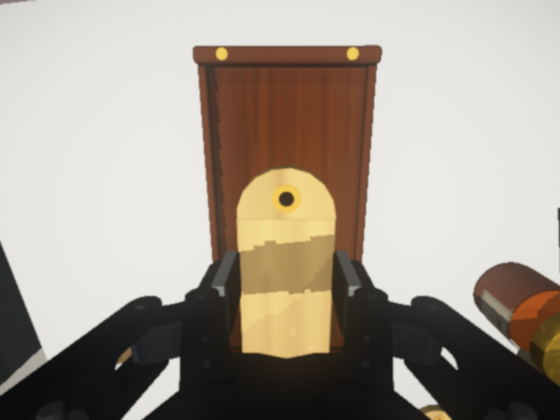

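The wrist view shows the tag held square, head tip at (286,168). The stop's outer corners are at (194,48) and (381,47), its inner top edge near row 65, and the rims run (200,70)-(214,260) and (376,70)-(363,260). I'll work out the tray pose from these.

```bash
python3 - <<'E'
from h import *
f=grab('wrist'); s=robot.state()
im=cv2.cvtColor(f['frame'],cv2.COLOR_RGB2GRAY).astype(int)
L=[];Rr=[]
for v in range(90,240,10):
    d=np.diff(cv2.GaussianBlur(im[v].astype(np.float32)[None],(3,1),0)[0])
    L.append((190+np.argmin(d[190:225])+.5,v)); Rr.append((350+np.argmax(d[350:390])+.5,v))
L=cast(f,L,.015)[:,:2]*1000;Rr=cast(f,Rr,.015)[:,:2]*1000
def fit(P):
    vx,vy,x,y=cv2.fitLine(P.astype(np.float32),cv2.DIST_HUBER,0,.01,.01).ravel(); 
    if vy<0: vx,vy=-vx,-vy
    return np.array([x,y]),np.array([vx,vy])
a,u=fit(L);b,w=fit(Rr); print(a,u,b,w,np.degrees(np.arctan2([u[0],w[0]],[u[1],w[1]])))
col=im[40:75,290]; print(list(col))
U=u+w;U/=np.linalg.norm(U);N=np.array([U[1],-U[0]])
print('width',(b-a)@N); c=(a@N+b@N)/2
for v in (46.5,64.5,66):
  print(v,(cast(f,[(290,v)],.026)[0,:2]*1000)@U)
e=s['eef_pos'][:2]*1000; print('c',c,'U',U,'eef lat',e@N-c,'eef along',e@U)
print('head tip along',cast(f,[(286,168)],s['eef_pos'][2]+.03+.008)[0,:2]*1000@U)
print('tip col lat',cast(f,[(237,220),(335,220)],s['eef_pos'][2]+.038)[:,:2].mean(0)*1000@N-c)
E
```

```text
[475.19058 167.4227 ] [0.1018048 0.9948044] [603.6051  147.17285] [0.10449463 0.99452543] [5.843108  5.9980507]
[np.int64(229), np.int64(229), np.int64(229), np.int64(229), np.int64(223), np.int64(183), np.int64(112), np.int64(81), np.int64(83), np.int64(86), np.int64(86), np.int64(86), np.int64(85), np.int64(84), np.int64(84), np.int64(85), np.int64(83), np.int64(82), np.int64(82), np.int64(79), np.int64(76), np.int64(72), np.int64(66), np.int64(55), np.int64(47), np.int64(45), np.int64(46), np.int64(55), np.int64(66), np.int64(72), np.int64(73), np.int64(73), np.int64(73), np.int64(73), np.int64(72)]
width 129.8183
46.5 300.1912905776137
64.5 288.95776378358875
66 288.0062722944392
c 520.2954 U [0.10314981 0.99466586] eef lat -1.4548301763725249 eef along 181.9198447013114
head tip along 232.80316041087823
tip col lat -0.5537772621660224
```

Request:
{"name": "servo_tool", "arguments": {
  "moves": [
    [0.42, 0.02, 0, 0, 0, 0],
    [0.42, 0, 0.3, 0, 0, 0],
    [0, 0, 0.5, 0, 0, 0],
    [0, 0, 0.5, 0, 0, 0],
    [0, 0, 0.28, 0, 0, 0],
    [0, 0, 0.1, 0, 0, 0],
    [0, 0, 0, 0, 0, 0],
    [0, 0, 0, 0, 0, 0]
  ]
}}

```text
clock: 13.6
eef_pos: [0.5421, 0.1794, -0.0106]
ee_rot: [179.9, -0.0, 84.2]
force: [0.2, -0.1, -1.2]
finger_gap: 0.0442
finger_force: 61.5
```

Request:
{"name": "servo_tool", "arguments": {
  "moves": [
    [0, 0, 0.05, 0, 0, 0],
    [0, 0, 0.04, 0, 0, 0],
    [0, 0, 0, 0, 0, 0],
    [0, 0, 0, 0, 0, 0]
  ]
}}

```text
clock: 14.1
eef_pos: [0.5414, 0.1792, -0.0169]
ee_rot: [-180.0, 0.0, 84.2]
force: [-0.5, -0.5, -0.5]
finger_gap: 0.0441
finger_force: 61.5
```

Request:
{"name": "servo_tool", "arguments": {
  "moves": [
    [0.02, 0, 0.03, 0, 0, 0],
    [0, 0, 0, 0, 0, 0],
    [0, 0, 0, 0, 0, 0]
  ]
}}

```text
clock: 14.48
eef_pos: [0.5415, 0.1804, -0.0187]
ee_rot: [-180.0, 0.0, 84.2]
force: [0.1, -0.1, -1.1]
finger_gap: 0.0439
finger_force: 61.5
```

Request:
{"name": "servo_tool", "arguments": {
  "moves": [
    [0.02, 0, 0, 0, 0, 0],
    [0, 0, 0, 0, 0, 0],
    [0, 0, 0, 0, 0, 0]
  ]
}}

```text
clock: 14.85
eef_pos: [0.5416, 0.1816, -0.0187]
ee_rot: [180.0, -0.0, 84.2]
force: [-0.5, -0.3, 0.4]
finger_gap: 0.044
finger_force: 61.5
```

Request:
{"name": "servo_tool", "arguments": {
  "moves": [
    [0.02, 0, 0, 0, 0, 0],
    [0, 0, 0, 0, 0, 0]
  ]
}}

```text
clock: 15.1
eef_pos: [0.5418, 0.1829, -0.0187]
ee_rot: [180.0, -0.0, 84.2]
force: [-0.5, -0.5, -0.9]
finger_gap: 0.044
finger_force: 61.5
```

Request:
{"name": "servo_tool", "arguments": {
  "moves": [
    [0.02, 0, 0, 0, 0, 0],
    [0, 0, 0, 0, 0, 0]
  ]
}}

```text
clock: 15.35
eef_pos: [0.5419, 0.184, -0.0187]
ee_rot: [180.0, -0.0, 84.2]
force: [-0.0, -0.3, 0.4]
finger_gap: 0.0444
finger_force: 61.5
```

Request:
{"name": "servo_tool", "arguments": {
  "moves": [
    [0.02, 0, 0, 0, 0, 0],
    [0, 0, 0, 0, 0, 0]
  ]
}}

```text
clock: 15.6
eef_pos: [0.5418, 0.184, -0.0188]
ee_rot: [-180.0, 0.1, 84.2]
force: [0.2, -2.2, -0.4]
finger_gap: 0.0442
finger_force: 61.6
```

Request:
{"name": "servo_tool", "arguments": {
  "moves": [
    [0, 0, 0.02, 0, 0, 0],
    [0, 0, 0, 0, 0, 0]
  ]
}}

```text
clock: 15.85
eef_pos: [0.5418, 0.1841, -0.0195]
ee_rot: [-180.0, 0.1, 84.2]
force: [-0.7, -3.1, 5.6]
finger_gap: 0.0439
finger_force: 62.1
```

Request:
{"name": "servo_tool", "arguments": {
  "moves": [
    [0, 0, 0, 0, 0, 0],
    [0, 0, 0, 0, 0, 0],
    [0, 0, 0, 0, 0, 0],
    [0, 0, -0.2, 0, 0, 0],
    [0, 0, -0.5, 0, 0, 0],
    [0, 0, -0.9, 0, 0, 0],
    [0, 0, 0, 0, 0, 0],
    [0, 0, 0, 0, 0, 0]
  ],
  "jaw": 0.25
}}

```text
clock: 16.85
eef_pos: [0.542, 0.1849, 0.0766]
ee_rot: [180.0, -0.0, 84.2]
force: [-0.3, 0.3, -0.7]
finger_gap: 0.0643
finger_force: 0.0
```

```bash
python3 -c "
from h import *
s=robot.state();print(s['eef_pos'],s['finger_gap'],s['q'].round(1))
f=grab('wrist','w6.png')
U=np.array([.1031,.9947]);N=np.array([.9947,-.1031])
for c,P,r in tags(f,zt=.017,amin=2500): 
  Q=P*1000; print(cv2.boundingRect(c),r,(Q@U).min(),(Q@U).max(),(Q@N).min()-520.3,(Q@N).max()-520.3)
plan([.6578,-.1503,.09],down(61.7),6)"
```

```text
[0.54195272 0.1849071  0.0765625 ] 0.06428654724475336 [-10.4  34.1 -17.9 116.7  19.1  31.9 -47.5]
(193, 133, 184, 229) ((537.2432861328125, 146.81239318847656), (200.87184143066406, 133.66329956054688), 83.66007995605469) 100.52511566940305 301.41060195156257 -67.19847783971892 66.46940090424664
6 pos [0.5413 0.1846 0.0757] rpy [-1.7994e+02  4.0000e-02  8.4230e+01] t 16.9
[[-0.89,0.42,-0.04,-0.00,0.00,0.63],[-0.86,0.47,-0.04,-0.00,0.00,0.63],[-0.83,0.53,-0.04,-0.00,0.00,0.63],[-0.79,0.58,-0.04,-0.00,0.00,0.63],[-0.75,0.63,-0.04,-0.00,0.00,0.63],[-0.71,0.68,-0.04,-0.00,0.00,0.63]]
```

Request:
{"name": "servo_tool", "arguments": {
  "moves": [
    [-0.89, 0.42, -0.04, 0, 0, 0.63],
    [-0.86, 0.47, -0.04, 0, 0, 0.63],
    [-0.83, 0.53, -0.04, 0, 0, 0.63],
    [-0.79, 0.58, -0.04, 0, 0, 0.63],
    [-0.75, 0.63, -0.04, 0, 0, 0.63],
    [-0.71, 0.68, -0.04, 0, 0, 0.63],
    [0, 0, 0, 0, 0, 0],
    [0, 0, 0, 0, 0, 0],
    [0, 0, 0, 0, 0, 0]
  ],
  "jaw": 0
}}

```text
clock: 18.02
eef_pos: [0.6575, -0.1459, 0.0896]
ee_rot: [-179.9, -0.0, 61.7]
force: [-0.4, 0.3, -0.2]
finger_gap: 0.0851
finger_force: 0.0
```

```bash
python3 -c "
from h import *
f=grab('wrist','w7.png'); print(robot.state()['eef_pos'])
for c,P,r in tags(f,amin=2500): print(cv2.boundingRect(c),r)
c,P,r=min(tags(f,amin=2500),key=lambda t:abs(t[2][0][0]-658)+abs(t[2][0][1]+150))
a=r[2] if r[1][0]>r[1][1] else r[2]-90
plan([r[0][0]/1e3,r[0][1]/1e3,-.0285],down(a),5)"
```

```text
[ 0.6576473  -0.14602835  0.08987175]
(387, 213, 122, 105) ((768.9572143554688, -259.3959655761719), (75.03936767578125, 114.28397369384766), 24.760303497314453)
(263, 161, 55, 98) ((659.561767578125, -151.21412658691406), (85.46174621582031, 45.619754791259766), 63.36675262451172)
(333, 0, 149, 79) ((793.859375, -75.35871124267578), (51.02168655395508, 103.6473159790039), 61.716468811035156)
(0, 0, 129, 165) ((535.6046142578125, 33.79645538330078), (103.9552993774414, 114.71937561035156), 80.00511169433594)
5 pos [ 0.6576 -0.146   0.0899] rpy [-1.7988e+02 -3.0000e-02  6.1750e+01] t 18.075
[[-0.01,0.01,0.39,-0.00,-0.00,-0.05],[-0.01,0.01,0.39,-0.00,-0.00,-0.05],[-0.01,0.01,0.39,-0.00,-0.00,-0.05],[-0.01,0.01,0.39,-0.00,-0.00,-0.05],[-0.01,0.01,0.39,-0.00,-0.00,-0.05]]
```

Request:
{"name": "servo_tool", "arguments": {
  "moves": [
    [-0.02, 0.01, 0.4, 0, 0, -0.05],
    [-0.01, 0.01, 0.4, 0, 0, -0.05],
    [-0.01, 0.01, 0.4, 0, 0, -0.05],
    [-0.01, 0.01, 0.4, 0, 0, -0.05],
    [-0.01, 0.01, 0.37, 0, 0, -0.03],
    [0, 0, 0, 0, 0, 0],
    [0, 0, 0, 0, 0, 0]
  ]
}}

```text
clock: 18.95
eef_pos: [0.6598, -0.1532, -0.0274]
ee_rot: [180.0, -0.0, 62.9]
force: [-0.0, -0.3, -0.3]
finger_gap: 0.0853
finger_force: 0.0
```

Request:
{"name": "servo_tool", "arguments": {
  "moves": [
    [0, 0, 0, 0, 0, 0],
    [0, 0, 0, 0, 0, 0],
    [0, 0, 0, 0, 0, 0],
    [0, 0, 0, 0, 0, 0],
    [0, 0, 0, 0, 0, 0]
  ],
  "jaw": 1
}}

```text
clock: 19.58
eef_pos: [0.6602, -0.1534, -0.0264]
ee_rot: [179.9, -0.0, 62.9]
force: [0.6, -0.4, 6.1]
finger_gap: 0.0437
finger_force: 61.6
```

```bash
cat >> h.py <<'E'
U=np.array([.1031,.9947,0]);N=np.array([.9947,-.1031,0])
def pose(al,h,tilt,grip=(-.0016,.0264)):
    "eef for tag underside centre at along al (mm), height h (mm)"
    rpy=down(84.1,tilt); r=R.from_euler('xyz',rpy,degrees=True).as_matrix()
    return (U*al+N*520.3)/1000+np.array([0,0,h/1000])+grip[1]*r[:,2]+grip[0]*r[:,0], rpy
E
python3 -c "
from h import *
plan(*pose(115,110,7.8),8)"
```

```text
8 pos [ 0.6602 -0.1534 -0.0264] rpy [ 1.7989e+02 -3.0000e-02  6.2920e+01] t 19.575
[[0.28,-0.45,-0.23,0.03,0.16,-0.44],[0.30,-0.43,-0.22,0.03,0.16,-0.44],[0.32,-0.42,-0.22,0.03,0.16,-0.44],[0.35,-0.41,-0.21,0.03,0.16,-0.44],[0.37,-0.39,-0.20,0.03,0.16,-0.44],[0.39,-0.37,-0.19,0.03,0.16,-0.44],[0.41,-0.36,-0.19,0.03,0.16,-0.44],[0.43,-0.34,-0.18,0.03,0.16,-0.44]]
```

Request:
{"name": "servo_tool", "arguments": {
  "moves": [
    [0, 0, -0.5, 0, 0, 0],
    [0, 0, -0.5, 0, 0, 0],
    [0.28, -0.45, -0.1, 0.03, 0.16, -0.44],
    [0.3, -0.43, -0.1, 0.03, 0.16, -0.44],
    [0.32, -0.42, -0.09, 0.03, 0.16, -0.44],
    [0.35, -0.41, -0.09, 0.03, 0.16, -0.44],
    [0.37, -0.39, -0.08, 0.03, 0.16, -0.44],
    [0.39, -0.37, -0.07, 0.03, 0.16, -0.44],
    [0.41, -0.36, -0.06, 0.03, 0.16, -0.44],
    [0.43, -0.34, -0.05, 0.03, 0.16, -0.44],
    [0, 0, 0, 0, 0, 0],
    [0, 0, 0, 0, 0, 0]
  ]
}}

```text
clock: 21.08
eef_pos: [0.5292, 0.0664, 0.0825]
ee_rot: [180.0, -7.8, 84.1]
force: [0.3, -0.7, -0.3]
finger_gap: 0.0437
finger_force: 61.3
```

Request:
{"name": "servo_tool", "arguments": {
  "moves": [
    [0, 0, 0, 0, 0, 0]
  ]
}}

```text
clock: 21.2
eef_pos: [0.5296, 0.0656, 0.0823]
ee_rot: [180.0, -7.7, 84.0]
force: [0.8, -0.3, -0.1]
finger_gap: 0.0437
finger_force: 61.3
```

```bash
python3 -c "
from h import *
f=grab('wrist','w8.png'); s=robot.state();print(s['eef_pos'],s['ee_rot'])
plan(*pose(115,110,7.8),1)"
```

```text
[0.52952968 0.06562229 0.08224533] [179.99324325  -7.74378849  83.99038943]
1 pos [0.5295 0.0656 0.0822] rpy [179.99  -7.74  83.99] t 21.25
[[-0.04,0.01,-0.03,0.00,0.01,-0.02]]
```

View pics/w8.png

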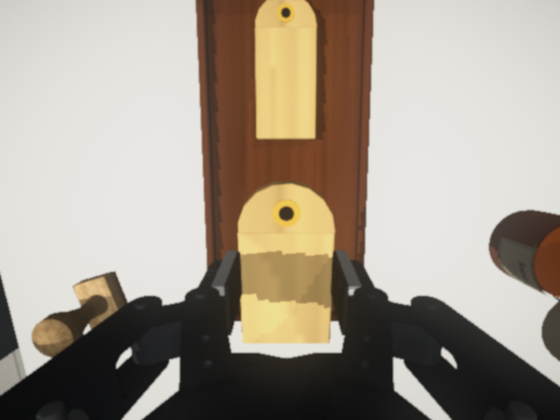

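The long tag lies centred, its square end at row 138 (columns 256-316). The held mid tag's round tip is at (286,183). I'll work out the lap from these.

```bash
python3 -c "
from h import *
f=grab('wrist'); s=robot.state(); e=np.array(s['eef_pos']); r=Rot(s['ee_rot']); F=210/np.tan(np.radians(f['vfov'])/2)
t=cast(f,[(256,138.5),(316,138.5),(286,139)],.017)*1000; print('long tail along',t@U,'lat',t@N-520.3)
def pr(p): q=(p-f['origin'])@Rot(f['attitude']); return q[:2]/q[2]*F+[f['cx'],f['cy']]
for off in (26.4,17.4):
  for dx in (0,2): print(off,dx,pr(e+r[:,0]*(.0446+dx/1e3)-r[:,2]*off/1e3), 'eyelet',pr(e+r[:,0]*(.0306+dx/1e3)-r[:,2]*.0354))
print(pr(e+r[:,0]*(.0446)-r[:,2]*.0354))
plan(*pose(164.3,5.8+8+20,7.8),3)
"
```

```text
long tail along [185.95852124 185.89012085 185.54736125] lat [-22.26693828  23.99924063   0.86325043]
26.4 0 [283.62940151 177.63785986] eyelet [283.56648437 211.67479963]
26.4 2 [283.62095912 173.41776006] eyelet [283.55750337 207.44963254]
17.4 0 [283.7423928  174.33075807] eyelet [283.56648437 211.67479963]
17.4 2 [283.73484389 170.3371712 ] eyelet [283.55750337 207.44963254]
[283.50205801 181.36503161]
3 pos [0.5294 0.0657 0.0822] rpy [-180.     -7.75   83.99] t 21.3
[[0.20,0.00,0.45,0.00,0.00,-0.01],[0.20,0.00,0.45,0.00,0.00,-0.01],[0.20,0.00,0.45,0.00,0.00,-0.01]]
```

Request:
{"name": "servo_tool", "arguments": {
  "moves": [
    [0.2, 0, 0.45, 0, 0, 0],
    [0.2, 0, 0.45, 0, 0, 0],
    [0.2, 0, 0.45, 0, 0, 0],
    [0, 0, 0, 0, 0, 0],
    [0, 0, 0, 0, 0, 0]
  ]
}}

```text
clock: 21.92
eef_pos: [0.534, 0.1121, 0.0074]
ee_rot: [180.0, -7.7, 84.0]
force: [-0.1, -0.4, -0.7]
finger_gap: 0.0438
finger_force: 61.3
```

```bash
python3 -c "
from h import *
plan(*pose(164.3,5.8+8+2,7.8),3)"
```

```text
3 pos [0.534  0.1121 0.0074] rpy [179.99  -7.74  84.04] t 21.925
[[-0.01,0.00,0.10,0.00,0.00,-0.00],[-0.01,0.00,0.10,0.00,0.00,-0.00],[-0.01,0.00,0.10,0.00,0.00,-0.00]]
```

Request:
{"name": "servo_tool", "arguments": {
  "moves": [
    [-0.01, 0, 0.1, 0, 0, 0],
    [-0.01, 0, 0.1, 0, 0, 0],
    [-0.01, 0, 0.1, 0, 0, 0],
    [0, 0, 0, 0, 0, 0],
    [0, 0, 0, 0, 0, 0]
  ]
}}

```text
clock: 22.55
eef_pos: [0.5338, 0.1136, -0.0111]
ee_rot: [-180.0, -7.8, 84.1]
force: [-0.7, -0.6, 0.3]
finger_gap: 0.0438
finger_force: 61.4
```

Request:
{"name": "servo_tool", "arguments": {
  "moves": [
    [0, 0, 0.02, 0, 0, 0],
    [0, 0, 0, 0, 0, 0],
    [0, 0, 0, 0, 0, 0]
  ]
}}

```text
clock: 22.92
eef_pos: [0.5338, 0.1137, -0.0121]
ee_rot: [-180.0, -7.8, 84.1]
force: [-0.3, -0.3, 0.0]
finger_gap: 0.0437
finger_force: 61.4
```

```bash
python3 -c "
from h import *
plan(*pose(164.3,5.8+8,7.8),1)"
```

```text
1 pos [ 0.5338  0.1137 -0.0121] rpy [-180.     -7.77   84.09] t 22.925
[[-0.03,0.02,0.00,0.00,0.01,-0.00]]
```

Request:
{"name": "servo_tool", "arguments": {
  "moves": [
    [-0.03, 0.01, 0.01, 0, 0, 0],
    [0, 0, 0, 0, 0, 0],
    [0, 0, 0, 0, 0, 0]
  ]
}}

```text
clock: 23.3
eef_pos: [0.5343, 0.1127, -0.0127]
ee_rot: [180.0, -7.8, 84.1]
force: [-1.2, 1.7, 5.4]
finger_gap: 0.0436
finger_force: 61.8
```

Request:
{"name": "servo_tool", "arguments": {
  "moves": [
    [0, 0, 0.02, 0, 0, 0],
    [0, 0, 0, 0, 0, 0]
  ]
}}

```text
clock: 23.55
eef_pos: [0.5343, 0.1127, -0.0129]
ee_rot: [180.0, -7.8, 84.1]
force: [-2.6, 0.3, 15.2]
finger_gap: 0.0438
finger_force: 63.0
```

Request:
{"name": "servo_tool", "arguments": {
  "moves": [
    [0, 0, 0.02, 0, 0, 0],
    [0, 0, 0, 0, 0, 0]
  ]
}}

```text
clock: 23.8
eef_pos: [0.5343, 0.1126, -0.013]
ee_rot: [179.9, -7.8, 84.1]
force: [-5.7, -1.4, 23.9]
finger_gap: 0.0438
finger_force: 64.2
```

Request:
{"name": "servo_tool", "arguments": {
  "moves": [
    [0, 0, -0.03, 0, 0, 0],
    [0, 0, 0, 0, 0, 0]
  ]
}}

```text
clock: 24.05
eef_pos: [0.5346, 0.112, -0.0129]
ee_rot: [180.0, -7.8, 84.1]
force: [-1.6, -0.6, 12.9]
finger_gap: 0.0438
finger_force: 62.7
```

Request:
{"name": "servo_tool", "arguments": {
  "moves": [
    [0, 0, 0, 0, 0, 0],
    [0, 0, 0, 0, 0, 0],
    [0, 0, 0, 0, 0, 0],
    [0, 0, -0.2, 0, 0, 0],
    [0, 0, -0.5, 0, 0, 0],
    [0, 0, -0.9, 0, 0, 0],
    [0, 0, 0, 0, 0, 0],
    [0, 0, 0, 0, 0, 0]
  ],
  "jaw": 0.25
}}

```text
clock: 25.05
eef_pos: [0.5328, 0.0987, 0.0819]
ee_rot: [180.0, -7.8, 84.1]
force: [-0.5, -0.6, -0.8]
finger_gap: 0.0638
finger_force: 0.0
```

```bash
python3 -c "
from h import *
f=grab('wrist','w9.png')
plan([.567,-.271,.09],down(62.5),9)"
```

```text
9 pos [0.5322 0.0987 0.0812] rpy [-179.93   -7.74   84.07] t 25.1
[[-0.67,0.13,-0.11,-0.03,-0.14,0.40],[-0.66,0.16,-0.10,-0.03,-0.14,0.40],[-0.66,0.19,-0.09,-0.03,-0.14,0.40],[-0.65,0.22,-0.08,-0.03,-0.14,0.40],[-0.64,0.25,-0.07,-0.03,-0.14,0.40],[-0.63,0.27,-0.06,-0.03,-0.14,0.40],[-0.62,0.30,-0.05,-0.03,-0.14,0.40],[-0.61,0.32,-0.04,-0.03,-0.14,0.40],[-0.59,0.35,-0.03,-0.03,-0.14,0.40]]
```

Request:
{"name": "servo_tool", "arguments": {
  "moves": [
    [-0.67, 0.13, -0.11, -0.03, -0.14, 0.4],
    [-0.66, 0.16, -0.1, -0.03, -0.14, 0.4],
    [-0.66, 0.19, -0.09, -0.03, -0.14, 0.4],
    [-0.65, 0.22, -0.08, -0.03, -0.14, 0.4],
    [-0.64, 0.25, -0.07, -0.03, -0.14, 0.4],
    [-0.63, 0.27, -0.06, -0.03, -0.14, 0.4],
    [-0.62, 0.3, -0.05, -0.03, -0.14, 0.4],
    [-0.61, 0.32, -0.04, -0.03, -0.14, 0.4],
    [-0.59, 0.35, -0.03, -0.03, -0.14, 0.4],
    [0, 0, 0, 0, 0, 0],
    [0, 0, 0, 0, 0, 0],
    [0, 0, 0, 0, 0, 0]
  ],
  "jaw": 0
}}

```text
clock: 26.6
eef_pos: [0.5668, -0.2693, 0.0913]
ee_rot: [180.0, -0.2, 62.6]
force: [-0.0, 0.1, 0.5]
finger_gap: 0.0855
finger_force: 0.0
```

```bash
python3 -c "
from h import *
f=grab('wrist','w10.png'); print(robot.state()['eef_pos'])
for c,P,r in tags(f,amin=1500): print(cv2.boundingRect(c),r)
c,P,r=min(tags(f,amin=1500),key=lambda t:abs(t[2][0][0]-567)+abs(t[2][0][1]+271))
a=r[2] if r[1][0]>r[1][1] else r[2]-90
plan([r[0][0]/1e3,r[0][1]/1e3,-.0275],down(a),5)"
```

```text
[ 0.56698828 -0.26954583  0.09150368]
(263, 170, 54, 77) ((569.6019897460938, -273.0716552734375), (67.3731460571289, 45.85623550415039), 62.57818603515625)
(433, 9, 127, 144) ((753.857421875, -260.3182067871094), (101.93275451660156, 94.13043975830078), 76.45487976074219)
5 pos [ 0.567  -0.2695  0.0915] rpy [179.96  -0.18  62.59] t 26.65
[[-0.01,0.01,0.40,0.00,-0.01,0.00],[-0.01,0.01,0.40,0.00,-0.01,0.00],[-0.01,0.01,0.40,0.00,-0.01,0.00],[-0.01,0.01,0.40,0.00,-0.01,0.00],[-0.01,0.01,0.40,0.00,-0.01,0.00]]
```

Request:
{"name": "servo_tool", "arguments": {
  "moves": [
    [-0.03, 0.02, 0.4, 0, -0.02, 0],
    [-0.01, 0.01, 0.4, 0, -0.01, 0],
    [-0.01, 0.01, 0.4, 0, 0, 0],
    [-0.01, 0.01, 0.3, 0, 0, 0],
    [0, 0, 0, 0, 0, 0],
    [0, 0, 0, 0, 0, 0]
  ]
}}

```text
clock: 27.4
eef_pos: [0.5689, -0.2761, 0.0026]
ee_rot: [179.8, 0.0, 62.5]
force: [0.8, -0.9, 0.1]
finger_gap: 0.0853
finger_force: 0.0
```

Request:
{"name": "servo_tool", "arguments": {
  "moves": [
    [0, 0, 0.25, 0, 0, 0],
    [0, 0, 0.25, 0, 0, 0],
    [0, 0, 0, 0, 0, 0],
    [0, 0, 0, 0, 0, 0]
  ]
}}

```text
clock: 27.9
eef_pos: [0.5683, -0.2762, -0.0283]
ee_rot: [179.9, 0.0, 62.4]
force: [0.3, -0.4, 0.3]
finger_gap: 0.0855
finger_force: 0.0
```

Request:
{"name": "servo_tool", "arguments": {
  "moves": [
    [0, 0, 0, 0, 0, 0],
    [0, 0, 0, 0, 0, 0],
    [0, 0, 0, 0, 0, 0],
    [0, 0, 0, 0, 0, 0],
    [0, 0, 0, 0, 0, 0]
  ],
  "jaw": 1
}}

```text
clock: 28.52
eef_pos: [0.5691, -0.2764, -0.0272]
ee_rot: [179.8, 0.0, 62.4]
force: [-0.1, -0.2, 5.0]
finger_gap: 0.0439
finger_force: 61.6
```

```bash
python3 -c "
from h import *
e=robot.state()['eef_pos']; print(e,((e[:2]-[.5696,-.2731])@[.461,.887]))
p,r=pose(60,110,10.7,(-.003,.0268)); print(p)
plan(p,r,9)"
```

```text
[ 0.56906481 -0.27642515 -0.02724403] -0.003196127150366974
[0.52393688 0.00805635 0.08310898]
9 pos [ 0.5691 -0.2764 -0.0272] rpy [1.798e+02 3.000e-02 6.244e+01] t 28.525
[[0.43,-0.32,-0.21,0.04,0.20,-0.40],[0.45,-0.30,-0.20,0.04,0.20,-0.40],[0.46,-0.28,-0.18,0.04,0.20,-0.40],[0.48,-0.26,-0.17,0.04,0.20,-0.40],[0.49,-0.24,-0.16,0.04,0.20,-0.40],[0.50,-0.22,-0.15,0.04,0.20,-0.40],[0.52,-0.20,-0.14,0.04,0.20,-0.40],[0.53,-0.18,-0.13,0.04,0.20,-0.40],[0.54,-0.16,-0.12,0.04,0.20,-0.40]]
```

Request:
{"name": "servo_tool", "arguments": {
  "moves": [
    [0, 0, -0.5, 0, 0, 0],
    [0, 0, -0.5, 0, 0, 0],
    [0.43, -0.32, -0.1, 0.04, 0.2, -0.4],
    [0.45, -0.3, -0.09, 0.04, 0.2, -0.4],
    [0.46, -0.28, -0.07, 0.04, 0.2, -0.4],
    [0.48, -0.26, -0.06, 0.04, 0.2, -0.4],
    [0.49, -0.24, -0.05, 0.04, 0.2, -0.4],
    [0.5, -0.22, -0.04, 0.04, 0.2, -0.4],
    [0.52, -0.2, -0.03, 0.04, 0.2, -0.4],
    [0.53, -0.18, -0.02, 0.04, 0.2, -0.4],
    [0.54, -0.16, -0.01, 0.04, 0.2, -0.4],
    [0, 0, 0, 0, 0, 0]
  ]
}}

```text
clock: 30.02
eef_pos: [0.5246, 0.0175, 0.0846]
ee_rot: [179.9, -11.0, 84.5]
force: [1.1, 0.2, 0.3]
finger_gap: 0.0444
finger_force: 61.3
```

Request:
{"name": "servo_tool", "arguments": {
  "moves": [
    [0, 0, 0, 0, 0, 0],
    [0, 0, 0, 0, 0, 0]
  ]
}}

```text
clock: 30.28
eef_pos: [0.5251, 0.0127, 0.0835]
ee_rot: [-180.0, -10.8, 84.0]
force: [-0.3, -0.0, -0.2]
finger_gap: 0.044
finger_force: 61.3
```

```bash
python3 -c "
from h import *
f=grab('wrist','w11.png'); s=robot.state(); e=np.array(s['eef_pos']); r=Rot(s['ee_rot']); print(e,s['ee_rot'])
F=210/np.tan(np.radians(f['vfov'])/2)
def pr(p): q=(p-f['origin'])@Rot(f['attitude']); return q[:2]/q[2]*F+[f['cx'],f['cy']]
print('pred long tail',pr((U*186+N*520.3)/1e3+[0,0,.017]),'pred mid tail',pr((U*120.5+N*520.3)/1e3+[0,0,.017]),'pred eyelet/tip',pr(e+r[:,0]*(.034-.014+.0032)-r[:,2]*.0362),pr(e+r[:,0]*(.034+.0032)-r[:,2]*.0362))
m=cv2.inRange(cv2.cvtColor(f['frame'],cv2.COLOR_RGB2GRAY),120,200)
g=cv2.cvtColor(f['frame'],cv2.COLOR_RGB2GRAY).astype(int)
c=g[:,265:270].mean(1);d=np.diff(c);print([(i,round(d[i])) for i in range(230) if abs(d[i])>12])
c=g[:,298:303].mean(1);d=np.diff(c);print([(i,round(d[i])) for i in range(230) if abs(d[i])>12])
for v in (60,100,130):
  d=np.diff(g[v]);print(v,[(i,d[i]) for i in range(190,380) if abs(d[i])>30])
cv2.imwrite('pics/m11.png',f['frame'][:,:,::-1])
"
```

```text
[0.52511471 0.01273587 0.08350476] [-179.99695008  -10.82924043   84.01274457]
pred long tail [283.53405166  73.70500281] pred mid tail [283.68543268 159.53240207] pred eyelet/tip [283.85360264 227.61801629] [283.80223192 198.05253869]
[(158, -15), (159, -48), (160, -59), (161, -21), (202, 15), (203, 27), (204, 28), (205, 17)]
[(158, -15), (159, -45), (160, -53), (161, -13), (201, 29), (202, 45), (203, 32)]
60 [(198, np.int64(-38)), (199, np.int64(-59)), (200, np.int64(-34)), (254, np.int64(56)), (255, np.int64(36)), (280, np.int64(-52)), (281, np.int64(-44)), (287, np.int64(34)), (288, np.int64(53)), (289, np.int64(35)), (367, np.int64(67)), (368, np.int64(40))]
100 [(199, np.int64(-37)), (200, np.int64(-60)), (201, np.int64(-32)), (254, np.int64(61)), (255, np.int64(35)), (313, np.int64(-37)), (314, np.int64(-58)), (315, np.int64(-35)), (366, np.int64(69)), (367, np.int64(41))]
130 [(200, np.int64(-38)), (201, np.int64(-60)), (202, np.int64(-32)), (254, np.int64(50)), (255, np.int64(50)), (313, np.int64(-55)), (314, np.int64(-49)), (365, np.int64(69)), (366, np.int64(42))]
```

```bash
python3 -c "
from h import *
plan(*pose(107.6,6.3+8+12,10.7,(-.0032,.0272)),4)"
```

```text
4 pos [0.5251 0.0127 0.0835] rpy [-180.    -10.83   84.01] t 30.325
[[0.11,-0.00,0.38,0.00,-0.01,-0.00],[0.11,-0.00,0.38,0.00,-0.01,-0.00],[0.11,-0.00,0.38,0.00,-0.01,-0.00],[0.11,-0.00,0.38,0.00,-0.01,-0.00]]
```

Request:
{"name": "servo_tool", "arguments": {
  "moves": [
    [0.11, 0, 0.38, 0, -0.01, 0],
    [0.11, 0, 0.38, 0, -0.01, 0],
    [0.11, 0, 0.38, 0, -0.01, 0],
    [0.11, 0, 0.38, 0, 0, 0],
    [0, 0, 0, 0, 0, 0],
    [0, 0, 0, 0, 0, 0],
    [0, 0, 0, 0, 0, 0]
  ]
}}

```text
clock: 31.2
eef_pos: [0.53, 0.0557, -0.0002]
ee_rot: [179.9, -10.7, 84.1]
force: [0.7, 0.8, -1.1]
finger_gap: 0.0439
finger_force: 61.3
```

```bash
python3 -c "
from h import *
plan(*pose(107.6,6.3+8+1.5,10.7,(-.0032,.0272)),3)"
```

```text
3 pos [ 5.30e-01  5.57e-02 -2.00e-04] rpy [179.92 -10.67  84.06] t 31.2
[[-0.01,-0.01,0.06,0.01,0.00,-0.00],[-0.01,-0.01,0.06,0.01,0.00,-0.00],[-0.01,-0.01,0.06,0.01,0.00,-0.00]]
```

Request:
{"name": "servo_tool", "arguments": {
  "moves": [
    [-0.01, -0.01, 0.06, 0, 0, 0],
    [-0.01, 0, 0.06, 0, 0, 0],
    [-0.01, 0, 0.06, 0, 0, 0],
    [0, 0, 0, 0, 0, 0],
    [0, 0, 0, 0, 0, 0]
  ]
}}

```text
clock: 31.82
eef_pos: [0.5288, 0.057, -0.0119]
ee_rot: [-180.0, -10.7, 84.1]
force: [1.2, 0.3, -0.3]
finger_gap: 0.044
finger_force: 61.3
```

```bash
python3 -c "
from h import *
plan(*pose(107.6,6.3+8,10.7,(-.0032,.0272)),1)"
```

```text
1 pos [ 0.5288  0.057  -0.0119] rpy [-180.    -10.69   84.12] t 31.825
[[-0.03,0.00,0.01,-0.00,0.00,0.00]]
```

Request:
{"name": "servo_tool", "arguments": {
  "moves": [
    [-0.03, 0, 0.01, 0, 0, 0],
    [0, 0, 0, 0, 0, 0],
    [0, 0, 0, 0, 0, 0]
  ]
}}

```text
clock: 32.2
eef_pos: [0.5286, 0.0552, -0.0127]
ee_rot: [180.0, -10.7, 84.1]
force: [-0.3, -0.2, 0.0]
finger_gap: 0.0439
finger_force: 61.3
```

Request:
{"name": "servo_tool", "arguments": {
  "moves": [
    [0, 0, 0.02, 0, 0, 0],
    [0, 0, 0, 0, 0, 0]
  ]
}}

```text
clock: 32.45
eef_pos: [0.5287, 0.0553, -0.0133]
ee_rot: [180.0, -10.7, 84.1]
force: [-1.6, -1.6, 6.7]
finger_gap: 0.0438
finger_force: 62.2
```

Request:
{"name": "servo_tool", "arguments": {
  "moves": [
    [0, 0, 0.01, 0, 0, 0],
    [0, 0, 0, 0, 0, 0]
  ]
}}

```text
clock: 32.7
eef_pos: [0.5287, 0.0553, -0.0134]
ee_rot: [180.0, -10.6, 84.1]
force: [-2.3, -2.3, 12.2]
finger_gap: 0.0439
finger_force: 62.8
```

Request:
{"name": "servo_tool", "arguments": {
  "moves": [
    [0, 0, 0, 0, 0, 0],
    [0, 0, 0, 0, 0, 0],
    [0, 0, 0, 0, 0, 0],
    [0, 0, -0.2, 0, 0, 0],
    [0, 0, -0.5, 0, 0, 0],
    [0, 0, -0.9, 0, 0, 0],
    [-0.5, 0, -0.9, 0, 0, 0],
    [-0.5, 0, -0.5, 0, 0, 0],
    [0, 0, 0, 0, 0, 0],
    [0, 0, 0, 0, 0, 0],
    [0, 0, 0, 0, 0, 0]
  ],
  "jaw": 0.25
}}

```text
clock: 34.08
eef_pos: [0.5184, -0.0348, 0.1507]
ee_rot: [-179.9, -10.7, 84.2]
force: [0.3, -0.1, -0.9]
finger_gap: 0.0638
finger_force: 0.0
```

```bash
python3 -c "
from h import *
f=grab('wrist','w12.png'); t=grab('scene'); print(robot.state()['eef_pos'],robot.state()['clock'])
cv2.imwrite('pics/fin.png',np.hstack([f['frame'][:,130:430],cv2.resize(t['frame'][205:305,165:295],(500,420),interpolation=2)])[:,:,::-1])"
```

```text
[ 0.51861903 -0.0348666   0.15062607] 34.175
```

View pics/fin.png

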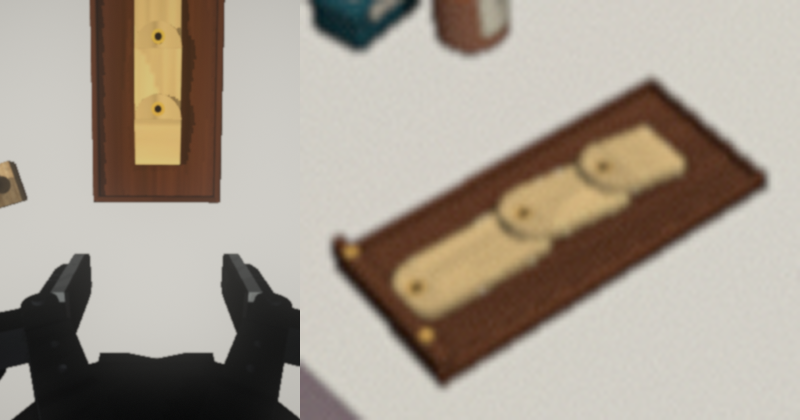

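The wrist panel shows the row straight down the tray, with eyelets at (158,36) and (158,109) and the short tag's tail at row 163. The scene panel shows all three tags lapped, the long tag's head at the stop. I'm handing the job in.

```bash
python3 -c "
from plant import robot
print(robot.close_job())"
```

```text
the job is handed in; nothing more can be done
None
```

The job is handed in at about 34 s of the 72 s allowed: the three tags lie shingled down the middle of the tray, with the longest against the stop, each lap about 2 cm by measurement, and the stamp, jar and tape untouched.

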